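Lid the brew kettle and hold the thermometer probe in its port

ROBOT

A 7-joint arm with a two-finger parallel gripper is mounted at the origin on a cart in front of the work surface, level with it; the furniture and walls round the work are solid. World frame = base frame: x ahead of the robot, y to its left, z up, the work surface at z = 0. Lengths are in mm, angles in rad, forces in N, time in s.
With the tool pointing down it reaches from about 400 to 925 mm from the base axis. Payload 4.1 kg.
Tool frame: the origin (TCP) lies on the centre line of the jaws, within the pads' length; the fingertips stand 25 mm ahead of it and the grasp point (between the pads) lies 6 mm ahead of it; z points along the fingers, y is the direction in which the jaws open and shut (so a half turn about z gives the same grasp; the last joint's range is limited). The gripper opens to 85 mm and grips with 20 to 120 N. Pads are 22 mm wide; open, the fingers measure 114 mm over their backs; the gripper's body (76 mm by 85 mm) begins 54 mm behind the grasp point. The pads swing forward as they close: fully open they stand 13 mm farther back than shut.
Start: joints at [1.07, 0.398, 0.045, 1.537, -0.019, 1.207, -0.051], TCP at [254.237, -598.25, 256.347] pointing down, gripper open.
Joint ranges: [-2.82, 2.82], [-0.49, 2.23], [-1.37, 1.46], [0, 2.46], [-1.36, 4.5], [0.23, 2], [-2.94, 2.94]. Speed limits (rad/s): [2.57, 2.57, 3.14, 3.14, 3.14, 3.14, 3.14].

INTERFACE

Orientations are given as a rotation vector (axis times angle).
In Python, from plant import manip gives the robot as it stands.
- The arm moves only by the tool servo_tool, never from a script. Its argument "steps" is a list of rows, each an object of numbers: "tx", "ty", "tz": the shift along the tool's x, y, z in mm; "turn": the turn about the tool's z in rad; "claw": the opening, from -1 (shut) to 1 (fully open), so that 0 is half open. In form: [{"tx": .., "ty": .., "tz": .., "turn": .., "claw": ..}, ...]. A call has 1 to 20 rows; each row shifts and turns the commanded pose from where the row before left it, along the tool's axes as they then stand; what a row does not reach is not made up. A row lasts 1/8 s, in which the tool goes at most 62.5 mm and 10.7 degrees, less where a joint would pass 70% of its speed; a pose out of reach is approached as far as the arm can. A call is refused whole if a number of a shift passes 62.5 or a number of a turn 0.188, either way. A call with a gripper value outside its range is refused whole. The fingers move at their own pace and stop on an object; "newtons" is the grip in N (left out, the last holds). Time passes only in rows, so rows that do not move let the fingers close. It gives the time, the measured TCP pose, the force and the opening at its end, in the units of the state.
- manip.observe(): the state, without advancing time (a new reading comes with each control period).
- manip.camera(name): name is "scene" or "top"; returns (picture, depth): 384x512x3 uint8, red, green, blue; 384x512 float32, mm along the optical axis (not along the pixel's ray), 0 where there is no reading.
- manip.camera_info(name): a dict with "fx", "fy", "cx", "cy" (pixels), "D" ([k1, k2, p1, p2, k3] as OpenCV has them; the pictures are not rectified), "extrinsics" (4x4, takes a point from world to camera coordinates). Camera axes: x right, y up, looking along -z (the intrinsics and any distortion apply to the point x, -y, -z); pixel columns grow to the right and rows downward; lengths in mm; the calibration is good to about 2 mm. A picture is of the moment at which its call begins. camera_info takes no time and is no camera call.
- manip.sign_off(): hands the job in, once; it reports no verdict.
The state is a dict: "time": time; "joint_positions": joint angles; "qd": joint speeds; "tau": joint torques, N m; "ee_pos": TCP position; "tool_rot": TCP orientation; "wrist_force": force on the tool from outside, world axes, zero at the start; "moment": the same for the moment, N m; "grip_width": opening from 0.0 (shut) to 1.0 (fully open).
Only numpy, scipy, OpenCV 4.12 (cv2) and the standard library are available. Lean on these libraries where they do the work, as an engineer would, in place of code of your own. Each camera call takes 0.05 s, during which the arm holds its last target. There are 200 camera calls.

TASK

Set the lid on the brew kettle so that it sits fully home (put it down, do not drop it), then take the probe thermometer out of its stand and lower its stem upright through the middle of the hollow lid knob until the dark ring on the stem is level with the knob's top. A touch of the knob or the kettle spoils the reading, so the probe must touch neither at any time; leave the kettle on its base and the other things on the worktop as they are. Finish holding the probe there, steady and centred: do not let go of it.

Things in the scene. Friction and masses are not known exactly. Their poses are not given: they have to be found in the camera images.
- lid_knob (a point): Centre, half-way up, of the lid's knob: a black tube 27 mm across (32 at its foot), 28 mm tall, open through the lid. Loose steel lid, 90 g, 95 mm across, lying knob up on the worktop. Flange top 14 mm below this point; skirt's lower edge 25 mm below (skirt 77 mm across, 8 mm deep, 74 mm at its lower edge). z up the lid's axis; yaw does not matter.
- lid_port (a point): Top mouth of the bore through the lid knob, on the axis, 14 mm above point lid_knob. The bore is round, 16 mm in diameter, and runs straight down 31 mm to the lid's underside. z is the bore's axis, up.
- kettle: Steel gooseneck kettle, loose, 0.75 kg, standing on its base. Origin: centre of its underside, 10 mm above the worktop; z up. 116 mm across at the foot, 91 at the rim 90 mm above the origin; spout reaches 136 mm along +y, 112 mm high; black handle 116 mm along -y, 100 mm high. Inner floor 5 mm up. With the lid home, lid_port is 121 mm above the origin.
- kettle_mouth (a point): Centre of the kettle's open round mouth, in the plane of the rim, 90 mm above the kettle's underside. Mouth 85 mm inside diameter, rim 3 mm wide. The lid's skirt goes inside with about 3 mm to spare all round and its flange lies on the rim, so that lid_knob is then 17 mm above this point.
- kettle_base: Slim black power base, fixed, a disc 128 mm across and 10 mm high with a small control tongue towards its -x. Origin: centre of its underside. The kettle stands on it.
- probe_stand: Upright steel tube on a round foot, fixed: foot 72 mm across, tube 23 mm (27 at the top) outside, about 13 mm inside, top 122 mm above the worktop. Origin: centre of the foot's underside, z up. The probe hangs in it, its collar resting on the tube's top.
- probe_handle (a point): Centre of the probe thermometer's grey handle, a block 18 mm (x) by 28 mm (y) by 70 mm (z). Probe loose, 70 g, upright in its stand; z points up, -x to the display. Below the handle a round black collar 22 mm across, 12 mm high, then the steel stem, 5 mm thick, 115 mm long. Tip 160 mm, ring 80 mm, collar's underside 45 mm below this point.
- probe_ring (a point): The dark immersion ring round the probe's stem (4 mm tall; this point is its centre on the stem's axis), 80 mm above the tip and 35 mm below the collar. z up the stem.
- probe_tip (a point): Lower tip of the probe's stem, on its axis; z up the stem. At the start 7 mm above the worktop inside the stand.
- glass_0: Bystander: small tasting glass, 58 mm across, 82 mm tall; origin at the centre of its underside.
- jigger: Bystander: steel waisted measuring cup, fixed, 46 mm across, 78 mm tall; origin at the centre of its underside.
- tub_berries: Bystander: small square tub with a dark red topping, 69 mm wide, 75 mm tall; origin at the centre of its underside.
- shaker: Bystander: powder shaker with a domed top, 44 mm across, 90 mm tall; origin at the centre of its underside.
- milk_jug: Bystander: steel milk jug, 101 x 69 mm, 92 mm tall; origin at the centre of its underside.
Things that resemble listed ones, but are neither listed nor needed, are in the scene too. Leave any red or yellow look-alike of the part that bears lid_knob alone.

How it is judged (in metres and radians):
On the way, in this order (a step that is already met when the one before it is completed fails the run):
1. the lid sits home on the kettle and has been let go (z of lid_port in the frame of kettle between 0.118 and 0.124 m and horizontal distance between lid_knob and kettle_mouth below 0.005 m and angle between the z axis of lid_port and the z axis of kettle, either way round below 0.05 rad and contact force between the fingers and lid below 0.1 N and linear speed of lid below 0.02 m/s), for 0.2 s.
2. the probe is held clear of its stand, its tip above the lid's port (horizontal distance between probe_tip and lid_port below 0.008 m and z of probe_tip in the frame of lid_port above 0 m and contact force between the fingers and probe above 0.5 N), for 0.05 s.
At the end, for the whole second after the job is handed in: Lid home (port 121 +- 3 mm over the kettle's underside, centred to 5 mm), kettle upright on its base (20 mm). The gripper holds the probe still, upright to 3 degrees, touching neither: its ring within 4 mm of the port's axis and 8 mm of the knob's top, its tip within 6 mm of the axis (z of lid_port in the frame of kettle between 0.118 and 0.124 m and horizontal distance between lid_knob and kettle_mouth below 0.005 m and angle between the z axis of lid_port and the z axis of kettle, either way round below 0.05 rad and horizontal distance between probe_ring and lid_port below 0.004 m and horizontal distance between probe_tip and lid_port below 0.006 m and z of probe_ring in the frame of lid_port between -0.008 and 0.008 m and angle between probe_ring's own z axis and vertical below 0.06 rad and contact force between the fingers and probe above 0.5 N and contact force between each of probe, the arm and lid below 0.1 N and contact force between each of probe, the arm and kettle below 0.1 N and linear speed of probe below 0.01 m/s and angle between kettle's own z axis and vertical below 0.05 rad and horizontal distance between kettle and kettle_base below 0.02 m); the arm keeps its last pose, push and grip.
It fails at once if the probe touches the lid or the kettle (contact force between probe and lid above 0.3 N or contact force between probe and kettle above 0.3 N).
It fails at once if the lid is dropped (linear speed of lid above 0.5 m/s and contact force between the fingers and lid below 0.05 N).
It fails at once if the kettle is shoved off its base or tipped (distance of kettle from where it was at the start of the episode above 0.025 m or angle between kettle's own z axis and vertical above 0.15 rad).
It fails at once if another thing on the worktop is pushed away or tipped (distance of any of glass_0, tub_berries, shaker, milk_jug from where it was at the start of the episode above 0.02 m or angle between any of glass_0, tub_berries, shaker, milk_jug's own z axis and vertical above 0.3 rad).
It also fails if it takes over 72 s, if anything falls off the work surface, if the arm or the gripper's body presses on something with over 40 N, if the wrist force passes 120 N, or if a joint passes its speed limit or range.

## Working session

There is one attempt and no reset: what is moved stays moved. The work goes in short steps, Python scripts to look and compute and a tool call to move; the robot and the scene stay as the last step left them, time stands still between calls to the robot, and variables do not carry over. Pictures are saved under pics/ and viewed, about 8 in all and at most 12, crops included, and the job is handed in when it is done.

Besides the shell and the picture viewer there is one more tool, called after "Emit:" by a JSON object that holds its "fn" and its "kwargs", one argument or row to a line. servo_tool: Moves the arm, as the interface text tells. Its arguments: {"type":"object","properties":{"steps":{"type":"array","items":{"type":"object","properties":{"tx":{"type":"number"},"ty":{"type":"number"},"tz":{"type":"number"},"turn":{"type":"number"},"claw":{"type":"number"}}}},"newtons":{"type":"number"}},"required":["steps"]}

```bash
mkdir -p pics
cat > h.py <<'E'
import numpy as np, cv2
from plant import manip
def shot(n):
    im,d=manip.camera(n); ci=manip.camera_info(n)
    return im,d,ci
def K(ci): return np.array([[ci['fx'],0,ci['cx']],[0,ci['fy'],ci['cy']],[0,0,1.]])
def rays(ci,px):
    p=cv2.undistortPoints(np.array(px,float).reshape(-1,1,2),K(ci),np.array(ci['D'],float)).reshape(-1,2)
    E=np.array(ci['extrinsics']);R=E[:3,:3];t=E[:3,3]
    d=np.c_[p[:,0],-p[:,1],-np.ones(len(p))]
    return -R.T@t, d@R   # origin, dirs (unit depth)
def onplane(ci,px,z):
    o,d=rays(ci,px); return o+d*((z-o[2])/d[:,2])[:,None]
def cloud(ci,px,dep):
    o,d=rays(ci,px); return o+d*np.asarray(dep)[:,None]
def proj(ci,P):
    E=np.array(ci['extrinsics']);c=np.atleast_2d(P)@E[:3,:3].T+E[:3,3]
    c=c*[1,-1,-1]
    return cv2.projectPoints(c,np.zeros(3),np.zeros(3),K(ci),np.array(ci['D'],float))[0].reshape(-1,2)
E
python3 - <<'E'
from h import *
for n in('scene','top'):
    im,d,ci=shot(n); np.savez('a_'+n,im=im,d=d)
    cv2.imwrite(f'pics/a_{n}.png',cv2.resize(im[:,:,::-1],(800,600),interpolation=3))
    o,r=rays(ci,[[256,192]]);print(n,o,r,ci['fx'],ci['D'],(d>0).mean())
print(manip.observe())
E
```

```text
scene [-466.60638521  312.90616497 1165.51864851] [[ 0.65506546 -0.3105002  -0.68883444]] 411.14342984344256 [-0.05801634  0.          0.          0.          0.        ] 0.9935150146484375
top [ 225.6673347  -163.89612706 1514.92874082] [[ 0.23636981 -0.01422036 -0.97167555]] 391.66164043465983 [-0.07541985  0.          0.          0.          0.        ] 0.9959564208984375
{'time': 0.1, 'joint_positions': array([ 1.06999036,  0.39916807,  0.04503264,  1.53774096, -0.01870804,
        1.20687426, -0.05070641]), 'qd': array([ 0.00095377, -0.00180065,  0.00105278, -0.00661519,  0.0014848 ,
        0.00049897, -0.00103721]), 'tau': array([ 3.48127069e-03, -4.76269698e+01,  1.37006879e+00, -2.54952049e+01,
        1.19599534e-02,  5.06218799e-03, -1.06480030e-05]), 'ee_pos': array([ 254.03335863, -597.74783166,  255.34068236]), 'tool_rot': array([-3.07669934e+00, -6.26741152e-01,  7.31260311e-04]), 'wrist_force': array([ 0.32778097,  0.53304823, -0.7294505 ]), 'moment': array([0.00794403, 0.04557683, 0.0178129 ]), 'grip_width': 1.0027049322302153}
```

View pics/a_scene.png

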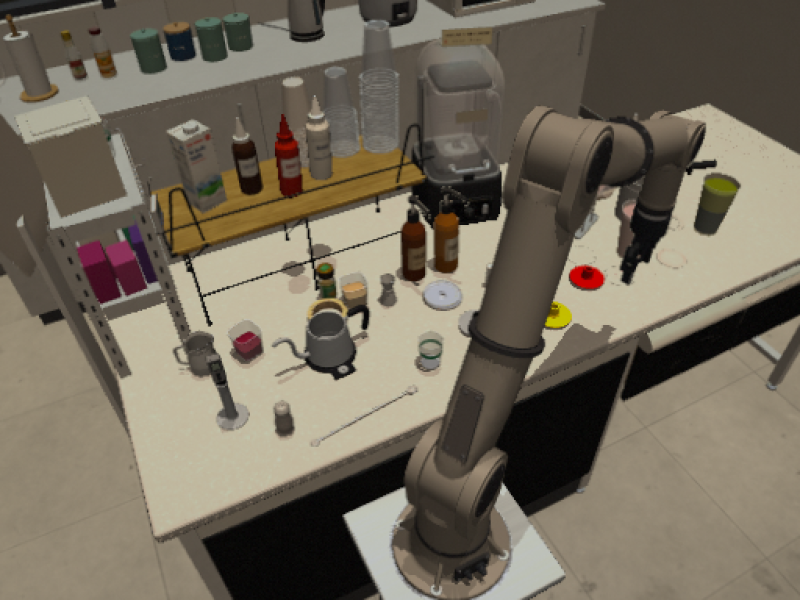

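View pics/a_top.png

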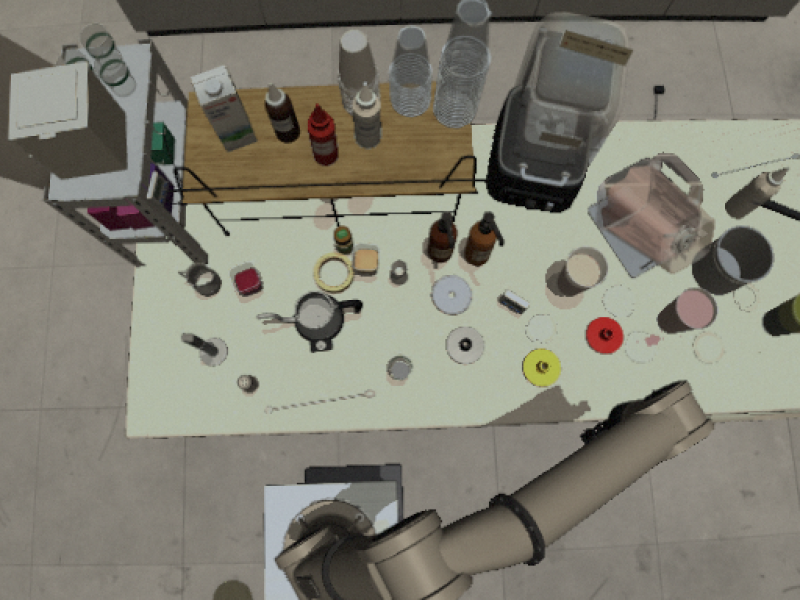

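Lid candidates in the 800×600 top view:
- (465,345): steel disc with a black knob
- (452,295): pale flat disc with a small hole
- (542,367): yellow
- (605,335): red

By the description it is the one at (465,345). I'll crop the lid, kettle and probe and measure them.

Run:
```python
from h import *
im=np.load('a_top.npz')['im'];d=np.load('a_top.npz')['d'];ci=manip.camera_info('top')
def crop(a,cx,cy,r,s): return cv2.resize(a[cy-r:cy+r,cx-r:cx+r,::-1],(s,s),interpolation=cv2.INTER_CUBIC)
ims=np.load('a_scene.npz')['im']
cv2.imwrite('pics/b.png',np.vstack([np.hstack([crop(im,297,215,25,300),crop(im,204,203,35,300)]),np.hstack([crop(im,131,223,25,300),crop(ims,145,250,40,300)])]))
v,u=np.mgrid[:384,:512]
P=cloud(ci,np.c_[u.ravel(),v.ravel()],d.ravel()).reshape(384,512,3)
g=im.astype(int)
def comp(mask,x0,x1,y0,y1):
    m=np.zeros(mask.shape,np.uint8);m[y0:y1,x0:x1]=mask[y0:y1,x0:x1]
    n,l,s,c=cv2.connectedComponentsWithStats(m);k=1+np.argmax(s[1:,4]);return l==k,s[k],c[k]
# knob dark
m,s,c=comp(g.max(2)<70,285,312,205,230);print('knob',s,c,onplane(ci,[c],39),P[m][:,2].round())
# lid disc by depth
m,s,c=comp((P[...,2]>6)&(P[...,2]<60),280,316,200,236);print('lid disc',s,c,onplane(ci,[c],11))
# kettle rim
m,s,c=comp((P[...,2]>85)&(P[...,2]<107),178,226,180,226);print('rim',s,c)
print('ground z',np.median(P[230:260,260:340,2]))
q=P[m];print(q.min(0),q.max(0),len(q))
# probe
m,s,c=comp((P[...,2]>175),112,140,205,235);print('probe top',s,c,P[m].mean(0),P[m].min(0),P[m].max(0))
for n,(x0,x1,y0,y1) in dict(glass=(245,268,225,246),jig=(246,266,163,184),shk=(150,168,236,254)).items():
    m,s,c=comp(P[...,2]>20,x0,x1,y0,y1);print(n,P[m].mean(0).round(),P[m].max(0).round())
np.save('P.npy',P)
np.set_printoptions(linewidth=250)
print(P[183:232:2,178:236:2,2].round().astype(int))
```

```text
knob [294 216   8   9  40] [297.675 220.125] [[ 467.99285508 -340.09499789   39.        ]] [3.900e+01 4.100e+01 4.400e+01 3.700e+01 4.500e+01 3.700e+01 4.000e+01
 3.800e+01 2.200e+01 1.800e+01 2.800e+01 3.800e+01 1.400e+01 4.500e+01
 1.900e+01 3.600e+01 3.600e+01 4.500e+01 1.000e+00 3.600e+01 4.200e+01
 1.300e+01 4.300e+01 4.200e+01 3.900e+01 3.700e+01 2.100e+01 2.800e+01
 3.500e+01 4.100e+01 3.900e+01 3.500e+01 3.900e+01 1.500e+01 2.400e+01
 1.515e+03 2.500e+01 2.000e+01 1.100e+01 1.000e+01]
lid disc [284 209  27  25 451] [297.07760532 220.51662971] [[ 471.14289302 -341.01324044   11.        ]]
rim [189 186  30  26 141] [202.78014184 200.29078014]
ground z 1.014844620468125
[507.57842401 -42.83156645  85.00683471] [602.32620981  66.36795239 106.44560375] 141
probe top [116 214  10   6  53] [120.73584906 216.47169811] [477.51243489 284.9382026  199.90834693] [469.09793209 273.01312485 175.01889112] [486.9730012  302.13292894 209.47956103]
glass [ 425. -177.   59.] [ 442. -149.   87.]
jig [ 659. -183.   52.] [ 676. -164.   83.]
shk [386. 180.  91.] [ 412.  207. 1515.]
[[   7    6    5
[... 2984 characters left out ...]
4   -2    0    9   11   20   19   16 1515    5    3    2   -4    2   -1   -3    7    2   -1    1    1    3]
 [  -2   -2    1    1   -2    1    3    0   -3    7    0    2   -4    2    6    7   -1   -1    1    6    1   -1    3    4    7    3    4    2    0]
 [   3    2    6   -1   -1    8    3    6    1   -2    8    3    1    2   -1    2    2    0    3    2    9    4   -2    1    5   -1    1   -1   -4]
 [   5    5   -2    6    4    2    6   -4    1    0    0    1   -8    3    3    7    2   -5    7   -3    5    7    6   -3   -6   -1    6    0    3]
 [   4   -1    4    1   -1   -6   -3   -3   -2    0   -3   12   -5    3    4    3   -2    3    1   -1    4   -1   -1    3   -4    4    0    1    9]]
```

View pics/b.png

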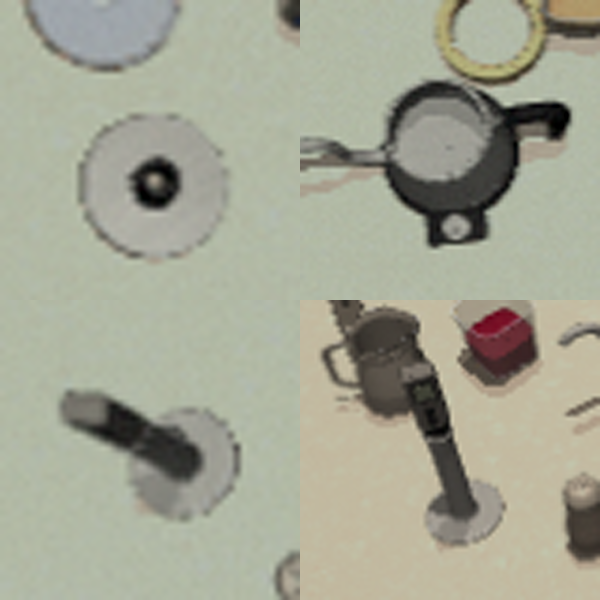

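The top view confirms it: the lid, steel with a black tube knob, is at about (297,220) in the 512-pixel picture. The kettle is at (203,200), spout to +y, handle to −y. The probe stands upright in its stand, its top at (120,216) and the foot at (136,226), display facing the robot. Next I'll average several frames to refine.

```bash
cat >> h.py <<'E'
def avg(n,k=6):
    S=[manip.camera(n) for _ in range(k)];ci=manip.camera_info(n)
    im=np.mean([s[0].astype(float) for s in S],0);d=np.median([s[1] for s in S],0)
    v,u=np.mgrid[:384,:512]
    return im,cloud(ci,np.c_[u.ravel(),v.ravel()],d.ravel()).reshape(384,512,3),ci
def circ(x,r=None):
    from scipy.optimize import least_squares
    f=lambda p:np.hypot(x[:,0]-p[0],x[:,1]-p[1])-(p[2] if r is None else r)
    s=least_squares(f,[*np.median(x,0)[:2],44.] if r is None else np.median(x,0)[:2],loss='soft_l1',f_scale=2)
    return s.x.round(1),np.abs(s.fun).mean().round(2)
E
python3 - <<'E'
from h import *
for n in('top','scene'):
    im,P,ci=avg(n); np.savez('c_'+n,im=im,P=P)
    z=P[...,2]; X=P[...,0];Y=P[...,1]
    print(n)
    m=(z>97)&(z<103)&(np.hypot(X-555,Y-10)<56)
    print(' rim n',m.sum(),circ(P[m]),circ(P[m],44.),z[m].mean())
    m=(z>7)&(z<15)&(np.hypot(X-470,Y+340)<60)
    print(' flange',m.sum(),P[m].mean(0))
    m=(z>33)&(z<45)&(np.hypot(X-470,Y+340)<25)
    print(' knobtop',m.sum(),P[m].mean(0),P[m].min(0),P[m].max(0))
    m=(z>130)&(z<215)&(np.hypot(X-478,Y-285)<60); q=P[m]
    for a in range(130,215,10):
        w=q[(q[:,2]>=a)&(q[:,2]<a+10)]
        if len(w): print(' probe',a,len(w),w.mean(0).round(1),w.min(0).round(),w.max(0).round())
    m=(z>105)&(z<118)&(np.hypot(X-555,Y-10)<130)&(Y<0); print(' handle',m.sum(),P[m].mean(0),np.percentile(P[m],5,0),np.percentile(P[m],95,0)) if m.any() else 0
    m=(z>105)&(z<128)&(np.hypot(X-555,Y-10)<160)&(Y>60); print(' spout',m.sum(),P[m].mean(0) if m.any() else 0)
    m=(z>3)&(z<13)&(np.hypot(X-470,Y-275)<50); print(' foot',m.sum(),P[m].min(0),P[m].max(0))
    cv2.imwrite(f'pics/c_{n}.png',im[:,:,::-1])
E
```

```text
top
 rim n 76 (array([556.1,  21.7,  43.9]), np.float64(1.84)) (array([556.1,  21.7]), np.float64(1.85)) 100.3799417073113
 flange 389 [ 470.79396068 -340.5837251    12.27999087]
 knobtop 26 [ 471.33476416 -341.65960965   39.37175722] [ 460.21393256 -353.43033329   34.30593343] [ 484.1736854  -329.36981246   43.70277785]
 probe 130 2 [469.7 290.1 131.6] [470. 288. 131.] [470. 292. 132.]
 probe 140 8 [475.1 280.7 146. ] [471. 276. 142.] [484. 296. 149.]
 probe 150 7 [476.6 279.2 155.6] [470. 276. 150.] [486. 289. 160.]
 probe 160 8 [473.5 283.  166.5] [471. 277. 163.] [481. 295. 169.]
 probe 170 4 [475.3 277.8 175.7] [469. 276. 170.] [484. 281. 178.]
 probe 180 5 [477.6 280.7 184.4] [470. 276. 180.] [486. 298. 190.]
 probe 190 11 [474.3 281.3 196.4] [470. 274. 192.] [486. 295. 200.]
 probe 200 36 [478.8 287.1 203.1] [471. 276. 200.] [486. 301. 205.]
 handle 49 [565.30175537 -56.90410906 109.47797252] [558.15804125 -77.13362965 105.87705339] [572.82510617 -37.98728599 113.47260953]
 spout 34 [541.73185541 131.87477646 117.97611889]
 foot 214 [426.15776124 234.05098784   3.05168927] [51
[... 601 characters left out ...]
469. 278. 160.] [476. 304. 169.]
 probe 170 20 [471.1 288.5 174.7] [467. 275. 170.] [480. 303. 180.]
 probe 180 21 [470.9 289.5 185.1] [468. 275. 181.] [480. 303. 189.]
 probe 190 28 [472.8 289.1 195.5] [469. 275. 190.] [488. 303. 200.]
 probe 200 28 [478.7 289.  201.3] [471. 277. 200.] [487. 301. 203.]
 handle 31 [564.23708184 -55.3929094  107.77279542] [559.51677767 -72.21784919 105.24770867] [571.00603205 -37.65824328 109.69798185]
 spout 35 [538.24842104 135.41016639 115.70107203]
 foot 156 [444.20786212 257.22198947   3.0010906 ] [507.84874767 324.65844343  12.43986345][ WARN:0@12.108] global loadsave.cpp:1063 imwrite_ Unsupported depth image for selected encoder is fallbacked to CV_8U.
```

Both views agree: mouth (556, 22, 100), lid (471, −341), probe handle (479, 289) with yaw about 0. I'm moving above the lid now.

Emit:
{"fn": "servo_tool", "kwargs": {
  "steps": [
    {"tx":37.5,"ty":-19,"claw":0.3},
    {"tx":37.5,"ty":-19,"claw":0.3},
    {"tx":37.5,"ty":-19,"claw":0.3},
    {"tx":37.5,"ty":-19,"claw":0.3},
    {"tx":37.5,"ty":-19,"claw":0.3},
    {"tx":37.5,"ty":-19,"claw":0.3},
    {"tx":37.5,"ty":-19,"claw":0.3},
    {"tx":37.5,"ty":-19,"claw":0.3},
    {"turn":-0.167,"tz":15},
    {"turn":-0.167,"tz":15},
    {"turn":-0.167,"tz":15},
    {"turn":-0.167,"tz":15},
    {"turn":-0.167,"tz":15},
    {"turn":-0.167,"tz":15},
    {"turn":-0.167,"tz":15},
    {"claw":0.3},
    {"claw":0.3}
  ],
  "newtons": 30
}}

```text
schema error: expected keys tx, ty, tz, turn, claw
```

Emit:
{"fn": "servo_tool", "kwargs": {
  "steps": [
    {"tx":37.5,"ty":-19,"tz":0,"turn":0,"claw":0.3},
    {"tx":37.5,"ty":-19,"tz":0,"turn":0,"claw":0.3},
    {"tx":37.5,"ty":-19,"tz":0,"turn":0,"claw":0.3},
    {"tx":37.5,"ty":-19,"tz":0,"turn":0,"claw":0.3},
    {"tx":37.5,"ty":-19,"tz":0,"turn":0,"claw":0.3},
    {"tx":37.5,"ty":-19,"tz":0,"turn":0,"claw":0.3},
    {"tx":37.5,"ty":-19,"tz":0,"turn":0,"claw":0.3},
    {"tx":37.5,"ty":-19,"tz":0,"turn":0,"claw":0.3},
    {"tx":0,"ty":0,"tz":15,"turn":-0.167,"claw":0.3},
    {"tx":0,"ty":0,"tz":15,"turn":-0.167,"claw":0.3},
    {"tx":0,"ty":0,"tz":15,"turn":-0.167,"claw":0.3},
    {"tx":0,"ty":0,"tz":15,"turn":-0.167,"claw":0.3},
    {"tx":0,"ty":0,"tz":15,"turn":-0.167,"claw":0.3},
    {"tx":0,"ty":0,"tz":15,"turn":-0.167,"claw":0.3},
    {"tx":0,"ty":0,"tz":15,"turn":-0.167,"claw":0.3},
    {"tx":0,"ty":0,"tz":0,"turn":0,"claw":0.3},
    {"tx":0,"ty":0,"tz":0,"turn":0,"claw":0.3}
  ],
  "newtons": 30
}}

```text
time: 2.82
ee_pos: [471.2, -341.4, 152.0]
tool_rot: [2.223, 2.218, 0.0]
wrist_force: [0.8, 0.5, 0.5]
grip_width: 0.65
```

Emit:
{"fn": "servo_tool", "kwargs": {
  "steps": [
    {"tx":0,"ty":0,"tz":25,"turn":0,"claw":0.3},
    {"tx":0,"ty":0,"tz":25,"turn":0,"claw":0.3},
    {"tx":0,"ty":0,"tz":25,"turn":0,"claw":0.3},
    {"tx":0,"ty":0,"tz":20,"turn":0,"claw":0.1},
    {"tx":0,"ty":0,"tz":15,"turn":0,"claw":0.1},
    {"tx":0,"ty":0,"tz":0,"turn":0,"claw":0},
    {"tx":0,"ty":0,"tz":0,"turn":0,"claw":-0.2},
    {"tx":0,"ty":0,"tz":0,"turn":0,"claw":-1},
    {"tx":0,"ty":0,"tz":0,"turn":0,"claw":-1},
    {"tx":0,"ty":0,"tz":0,"turn":0,"claw":-1},
    {"tx":0,"ty":0,"tz":0,"turn":0,"claw":-1},
    {"tx":0,"ty":0,"tz":0,"turn":0,"claw":-1},
    {"tx":0,"ty":0,"tz":0,"turn":0,"claw":-1}
  ],
  "newtons": 30
}}

```text
time: 4.45
ee_pos: [471.7, -341.5, 42.4]
tool_rot: [2.22, 2.22, 0.0]
wrist_force: [-1.1, -0.0, 4.8]
grip_width: 0.301
```

Emit:
{"fn": "servo_tool", "kwargs": {
  "steps": [
    {"tx":0,"ty":0,"tz":-5,"turn":0,"claw":-1},
    {"tx":0,"ty":0,"tz":-15,"turn":0,"claw":-1},
    {"tx":0,"ty":0,"tz":-25,"turn":0,"claw":-1},
    {"tx":0,"ty":0,"tz":-30,"turn":0,"claw":-1},
    {"tx":0,"ty":0,"tz":-30,"turn":0,"claw":-1},
    {"tx":0,"ty":0,"tz":-30,"turn":0,"claw":-1},
    {"tx":0,"ty":0,"tz":-15,"turn":0,"claw":-1},
    {"tx":20,"ty":4,"tz":0,"turn":0,"claw":-1},
    {"tx":40,"ty":9,"tz":0,"turn":0,"claw":-1},
    {"tx":40,"ty":9,"tz":0,"turn":0,"claw":-1},
    {"tx":40,"ty":9,"tz":0,"turn":0,"claw":-1},
    {"tx":40,"ty":9,"tz":0,"turn":0,"claw":-1},
    {"tx":40,"ty":9,"tz":0,"turn":0,"claw":-1},
    {"tx":40,"ty":9,"tz":0,"turn":0,"claw":-1},
    {"tx":40,"ty":9,"tz":0,"turn":0,"claw":-1},
    {"tx":33,"ty":9,"tz":0,"turn":0,"claw":-1},
    {"tx":20,"ty":6,"tz":0,"turn":0,"claw":-1},
    {"tx":10,"ty":2,"tz":0,"turn":0,"claw":-1},
    {"tx":0,"ty":0,"tz":0,"turn":0,"claw":-1},
    {"tx":0,"ty":0,"tz":0,"turn":0,"claw":-1}
  ],
  "newtons": 30
}}

```text
time: 6.95
ee_pos: [554.3, 20.8, 190.8]
tool_rot: [-2.223, -2.22, 0.002]
wrist_force: [0.9, 0.9, -0.8]
grip_width: 0.301
```

Run:
```python
from h import *
L=[]
o=manip.observe();print(o['ee_pos'],o['wrist_force'],o['grip_width'])
for n in('top','scene'):
    im,P,ci=avg(n,4); z=P[...,2]; X=P[...,0];Y=P[...,1]
    e=o['ee_pos']; fz=e[2]-31  # expected flange top
    m=(np.abs(z-fz)<6)&(np.hypot(X-e[0],Y-e[1])<56)
    q=P[m];print(n,m.sum(),q.mean(0).round(1),circ(q[np.hypot(*(q[:,:2]-q[:,:2].mean(0)).T)>40],46.), 'ext',q.min(0).round(),q.max(0).round())
    A=np.c_[q[:,:2]-q[:,:2].mean(0),np.ones(len(q))];print(' tilt',np.linalg.lstsq(A,q[:,2],rcond=None)[0].round(3))
    u,v=proj(ci,[e-[0,0,30]])[0].astype(int);L.append(cv2.resize(im[v-45:v+45,u-45:u+45,::-1].astype(np.uint8),(400,400),interpolation=3))
cv2.imwrite('pics/d.png',np.hstack(L))
```

```text
[554.31417302  20.79988375 190.80966355] [ 0.85686066  0.89342676 -0.76359622] 0.30107414304008423
  return _methods._mean(a, axis=axis, dtype=dtype,
  ret = um.true_divide(
Traceback (most recent call last):
  File "h.py", line 28, in circ
    s=least_squares(f,[*np.median(x,0)[:2],44.] if r is None else np.median(x,0)[:2],loss='soft_l1',f_scale=2)
ValueError: Initial guess is outside of provided bounds
```

Run:
```python
from h import *
L=[]
e=manip.observe()['ee_pos']
for n in('top','scene'):
    im,P,ci=avg(n,4); z=P[...,2]; X=P[...,0];Y=P[...,1]
    m=(np.abs(z-e[2]+31)<9)&(np.hypot(X-e[0],Y-e[1])<60)
    q=P[m];print(n,m.sum())
    if m.sum()>20:
        print(q.mean(0).round(1),q.min(0).round(),q.max(0).round(),circ(q[np.hypot(*(q[:,:2]-e[:2]).T)>38],46.))
        A=np.c_[q[:,:2]-e[:2],np.ones(len(q))];print(' tilt',np.linalg.lstsq(A,q[:,2],rcond=None)[0].round(3))
    u,v=proj(ci,[e-[0,0,30]])[0].astype(int);L.append(cv2.resize(im[v-45:v+45,u-45:u+45,::-1].astype(np.uint8),(400,400),interpolation=3))
cv2.imwrite('pics/d.png',np.hstack(L))
```

```text
top 142
[557.5  -8.  161.4] [519. -24. 157.] [596.   8. 165.] (array([555. ,  25.1]), np.float64(2.08))
 tilt [-1.50000e-02  6.60000e-02  1.63342e+02]
scene 291
[545.3  25.5 159.8] [510. -24. 156.] [601.  68. 169.] (array([557. ,  20.7]), np.float64(3.34))
 tilt [1.10000e-02 5.00000e-03 1.59873e+02]
```

View pics/d.png

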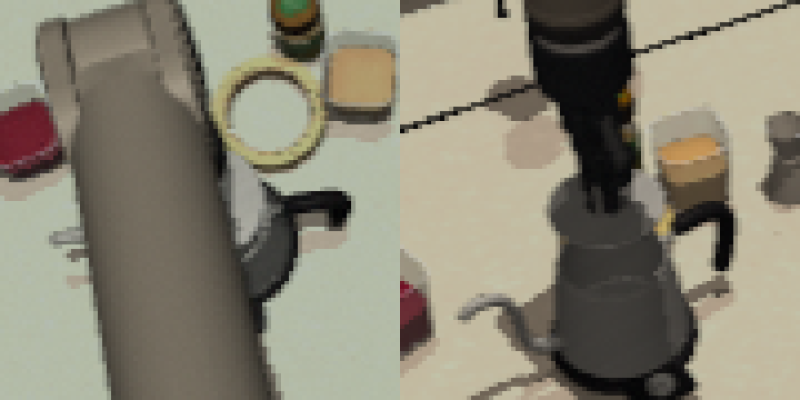

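The picture shows the lid held level over the kettle, centred within about 1 mm. I'm nudging it into line and lowering.

Emit:
{"fn": "servo_tool", "kwargs": {
  "steps": [
    {"tx":0.7,"ty":1.5,"tz":0,"turn":0,"claw":-1},
    {"tx":0,"ty":0,"tz":12,"turn":0,"claw":-1},
    {"tx":0,"ty":0,"tz":14,"turn":0,"claw":-1},
    {"tx":0,"ty":0,"tz":10,"turn":0,"claw":-1},
    {"tx":0,"ty":0,"tz":6,"turn":0,"claw":-1},
    {"tx":0,"ty":0,"tz":4,"turn":0,"claw":-1},
    {"tx":0,"ty":0,"tz":4,"turn":0,"claw":-1},
    {"tx":0,"ty":0,"tz":0,"turn":0,"claw":-1},
    {"tx":0,"ty":0,"tz":0,"turn":0,"claw":-1}
  ],
  "newtons": 30
}}

```text
time: 8.68
ee_pos: [556.6, 22.7, 141.6]
tool_rot: [2.221, 2.221, 0.001]
wrist_force: [0.3, 0.2, -0.2]
grip_width: 0.305
```

Skirt is inside by a millimetre or two without contact; lowering gently.

Emit:
{"fn": "servo_tool", "kwargs": {
  "steps": [
    {"tx":-0.5,"ty":-0.5,"tz":2,"turn":0,"claw":-1},
    {"tx":0,"ty":0,"tz":2,"turn":0,"claw":-1},
    {"tx":0,"ty":0,"tz":1.5,"turn":0,"claw":-1},
    {"tx":0,"ty":0,"tz":1,"turn":0,"claw":-1},
    {"tx":0,"ty":0,"tz":0,"turn":0,"claw":-1},
    {"tx":0,"ty":0,"tz":0,"turn":0,"claw":-1}
  ],
  "newtons": 30
}}

```text
time: 9.43
ee_pos: [555.9, 22.2, 134.8]
tool_rot: [2.221, 2.221, 0.0]
wrist_force: [0.4, -0.1, -0.9]
grip_width: 0.308
```

Emit:
{"fn": "servo_tool", "kwargs": {
  "steps": [
    {"tx":0,"ty":0,"tz":1,"turn":0,"claw":-1},
    {"tx":0,"ty":0,"tz":1,"turn":0,"claw":-1},
    {"tx":0,"ty":0,"tz":0,"turn":0,"claw":-1},
    {"tx":0,"ty":0,"tz":0,"turn":0,"claw":-1}
  ],
  "newtons": 30
}}

```text
time: 9.93
ee_pos: [556.0, 22.2, 134.5]
tool_rot: [2.221, 2.221, -0.001]
wrist_force: [-4.4, -0.4, 9.7]
grip_width: 0.307
```

Contact with 9.7 N at TCP 134.5, where I expected 134, so the lid is seated. Releasing and retreating.

Emit:
{"fn": "servo_tool", "kwargs": {
  "steps": [
    {"tx":0,"ty":0,"tz":-1,"turn":0,"claw":-1},
    {"tx":0,"ty":0,"tz":0,"turn":0,"claw":-0.3},
    {"tx":0,"ty":0,"tz":0,"turn":0,"claw":-0.1},
    {"tx":0,"ty":0,"tz":0,"turn":0,"claw":0.1},
    {"tx":0,"ty":0,"tz":0,"turn":0,"claw":0.1},
    {"tx":0,"ty":0,"tz":-10,"turn":0,"claw":0.1},
    {"tx":0,"ty":0,"tz":-25,"turn":0,"claw":0.1},
    {"tx":0,"ty":0,"tz":-30,"turn":0,"claw":0.1},
    {"tx":0,"ty":0,"tz":-30,"turn":0,"claw":0.1},
    {"tx":0,"ty":0,"tz":-30,"turn":0,"claw":0.1},
    {"tx":30,"ty":-10,"tz":-20,"turn":0,"claw":0},
    {"tx":40,"ty":-12,"tz":0,"turn":0,"claw":0},
    {"tx":40,"ty":-12,"tz":0,"turn":0,"claw":0},
    {"tx":40,"ty":-12,"tz":0,"turn":0,"claw":0},
    {"tx":40,"ty":-12,"tz":0,"turn":0,"claw":0},
    {"tx":0,"ty":0,"tz":0,"turn":0,"claw":0},
    {"tx":0,"ty":0,"tz":0,"turn":0,"claw":0}
  ],
  "newtons": 30
}}

```text
time: 12.05
ee_pos: [498.1, 211.7, 279.2]
tool_rot: [2.221, 2.221, 0.0]
wrist_force: [0.1, 0.2, -0.7]
grip_width: 0.5
```

```bash
cat > m.py <<'E'
from h import *
def meas(fn,pts=True):
    L=[];c=np.array([556,22,100.])
    for n in('top','scene'):
        im,P,ci=avg(n,5); z=P[...,2]; X=P[...,0];Y=P[...,1]
        np.savez('l_'+n,im=im,P=P)
        m=(np.abs(z-103)<5)&(np.hypot(X-556,Y-22)<55); q=P[m]
        A=np.c_[q[:,:2]-c[:2],np.ones(len(q))]
        print(n,'flange',m.sum(),q.mean(0).round(1),circ(q[np.hypot(*(q[:,:2]-c[:2]).T)>40],46.),'tilt',np.linalg.lstsq(A,q[:,2],rcond=None)[0].round(3))
        m=(np.abs(z-131)<6)&(np.hypot(X-556,Y-22)<25);q=P[m]
        if m.any():print('  knobtop',m.sum(),q.mean(0).round(1),q.min(0).round(1),q.max(0).round(1))
        u,v=proj(ci,[c+[0,0,20]])[0].astype(int);L.append(cv2.resize(im[v-35:v+35,u-35:u+35,::-1].astype(np.uint8),(400,400),interpolation=3))
    cv2.imwrite(fn,np.hstack(L))
E
python3 -c "
from m import *
meas('pics/e.png')"
```

```text
top flange 411 [555.1  20.4 104.7] (array([556.3,  22.1]), np.float64(2.88)) tilt [6.0000e-03 4.0000e-03 1.0472e+02]
  knobtop 31 [555.4  22.9 131.4] [544.3   9.3 125.6] [567.3  34.5 135.5]
scene flange 323 [550.6  24.6 103. ] (array([556.9,  22.1]), np.float64(2.49)) tilt [ 4.00000e-03 -4.00000e-03  1.03075e+02]
  knobtop 30 [555.6  24.1 129.2] [543.   11.5 125.1] [568.3  35.7 133.4]
```

View pics/e.png

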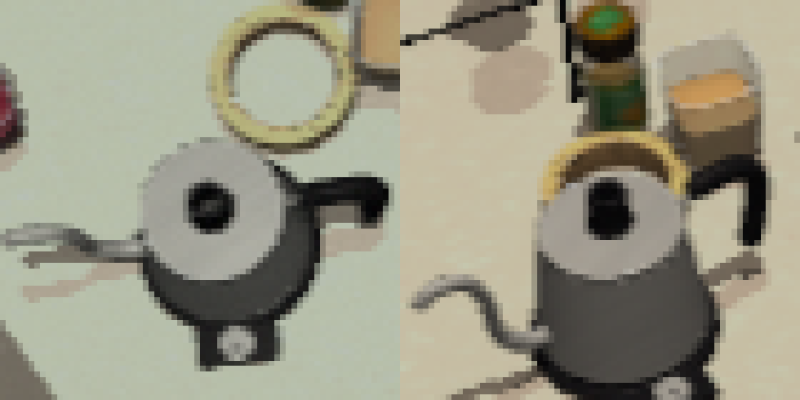

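The lid sits flush and level on the kettle. Its knob is at (556, 22.3) and the top at 131, as expected. Now the probe.

Emit:
{"fn": "servo_tool", "kwargs": {
  "steps": [
    {"tx":30,"ty":-8,"tz":0,"turn":0,"claw":0},
    {"tx":30,"ty":-8,"tz":0,"turn":0,"claw":0},
    {"tx":17,"ty":-3,"tz":0,"turn":0,"claw":0},
    {"tx":0,"ty":0,"tz":0,"turn":0,"claw":0},
    {"tx":0,"ty":0,"tz":20,"turn":0,"claw":0},
    {"tx":0,"ty":0,"tz":25,"turn":0,"claw":0},
    {"tx":0,"ty":0,"tz":25,"turn":0,"claw":0},
    {"tx":0,"ty":0,"tz":20,"turn":0,"claw":0},
    {"tx":0,"ty":0,"tz":11,"turn":0,"claw":0},
    {"tx":0,"ty":0,"tz":0,"turn":0,"claw":0},
    {"tx":0,"ty":0,"tz":0,"turn":0,"claw":0}
  ],
  "newtons": 45
}}

```text
time: 13.92
ee_pos: [479.5, 289.2, 178.6]
tool_rot: [2.221, 2.221, 0.002]
wrist_force: [0.5, 0.7, -0.1]
grip_width: 0.5
```

Emit:
{"fn": "servo_tool", "kwargs": {
  "steps": [
    {"tx":0,"ty":0,"tz":0,"turn":0,"claw":-0.3},
    {"tx":0,"ty":0,"tz":0,"turn":0,"claw":-0.5},
    {"tx":0,"ty":0,"tz":0,"turn":0,"claw":-1},
    {"tx":0,"ty":0,"tz":0,"turn":0,"claw":-1},
    {"tx":0,"ty":0,"tz":0,"turn":0,"claw":-1},
    {"tx":0,"ty":0,"tz":0,"turn":0,"claw":-1},
    {"tx":0,"ty":0,"tz":-5,"turn":0,"claw":-1},
    {"tx":0,"ty":0,"tz":-15,"turn":0,"claw":-1},
    {"tx":0,"ty":0,"tz":-25,"turn":0,"claw":-1},
    {"tx":0,"ty":0,"tz":-25,"turn":0,"claw":-1},
    {"tx":0,"ty":0,"tz":-25,"turn":0,"claw":-1},
    {"tx":0,"ty":0,"tz":-25,"turn":0,"claw":-1},
    {"tx":0,"ty":0,"tz":-25,"turn":0,"claw":-1},
    {"tx":0,"ty":0,"tz":-15,"turn":0,"claw":-1},
    {"tx":0,"ty":0,"tz":0,"turn":0,"claw":-1},
    {"tx":0,"ty":0,"tz":0,"turn":0,"claw":-1}
  ],
  "newtons": 45
}}

```text
time: 15.92
ee_pos: [478.4, 288.8, 336.8]
tool_rot: [-2.221, -2.221, 0.003]
wrist_force: [0.2, -0.2, -1.1]
grip_width: 0.204
```

Run:
```python
from h import *
L=[];e=manip.observe()['ee_pos'];print(e)
S={}
for n in('top','scene'):
    im,P,ci=avg(n,5);np.savez('p_'+n,im=im,P=P)
    # expected stem points
    tip=e+[0,0,-171.5]
    print(n,'exp tip px',proj(ci,[tip,tip+[0,0,80],tip+[0,0,115]]).round(1))
    u,v=proj(ci,[tip+[0,0,60]])[0].astype(int)
    L.append(cv2.resize(im[v-40:v+40,u-40:u+40,::-1].clip(0,255).astype(np.uint8),(400,400),interpolation=3));print('crop',u,v)
cv2.imwrite('pics/f.png',np.hstack(L))
```

```text
[478.43404132 288.7921621  336.7652211 ]
top exp tip px [[122.9 218. ]
 [115.1 213.8]
 [111.4 211.9]]
crop 117 214
scene exp tip px [[138.3 235.9]
 [132.6 219. ]
 [129.9 211.2]]
crop 134 223
```

View pics/f.png

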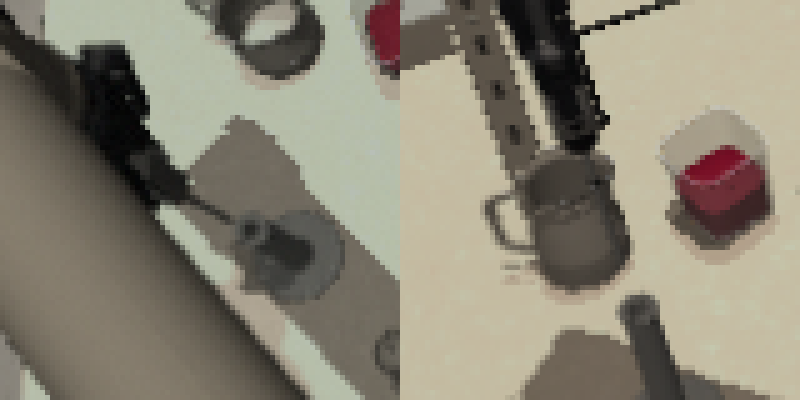

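The probe is out of its stand and held at 17 mm width. The scene view hides the stem against the jug, so I'll move over the port with the tip about 34 mm clear and measure there.

Emit:
{"fn": "servo_tool", "kwargs": {
  "steps": [
    {"tx":-10,"ty":3,"tz":0,"turn":0,"claw":-1},
    {"tx":-25,"ty":7.5,"tz":0,"turn":0,"claw":-1},
    {"tx":-30,"ty":9,"tz":0,"turn":0,"claw":-1},
    {"tx":-30,"ty":9,"tz":0,"turn":0,"claw":-1},
    {"tx":-30,"ty":9,"tz":0,"turn":0,"claw":-1},
    {"tx":-30,"ty":9,"tz":0,"turn":0,"claw":-1},
    {"tx":-30,"ty":8,"tz":0,"turn":0,"claw":-1},
    {"tx":-30,"ty":8,"tz":0,"turn":0,"claw":-1},
    {"tx":-25,"ty":7.5,"tz":0,"turn":0,"claw":-1},
    {"tx":-15,"ty":4.5,"tz":0,"turn":0,"claw":-1},
    {"tx":-8,"ty":2,"tz":0,"turn":0,"claw":-1},
    {"tx":-3.5,"ty":1,"tz":0,"turn":0,"claw":-1},
    {"tx":0,"ty":0,"tz":0,"turn":0,"claw":-1},
    {"tx":0,"ty":0,"tz":0,"turn":0,"claw":-1}
  ],
  "newtons": 45
}}

```text
time: 18.18
ee_pos: [556.2, 23.7, 337.9]
tool_rot: [-2.22, -2.223, -0.0]
wrist_force: [0.1, -0.4, -0.9]
grip_width: 0.202
```

Run:
```python
from h import *
L=[];e=manip.observe()['ee_pos'];print(e)
for n in('top','scene'):
    im,P,ci=avg(n,6);np.savez('p_'+n,im=im,P=P)
    tip=e+[0,0,-171.5]
    print(n,'exp tip px',proj(ci,[tip,tip+[0,0,80],tip+[0,0,115]]).round(1))
    u,v=proj(ci,[tip+[0,0,40]])[0].astype(int)
    L.append(cv2.resize(im[v-30:v+30,u-30:u+30,::-1].clip(0,255).astype(np.uint8),(400,400),interpolation=3));print('crop',u,v)
cv2.imwrite('pics/g.png',np.hstack(L))
```

```text
[556.20501939  23.6836899  337.86565547]
top exp tip px [[197.6 193.6]
 [194.2 188. ]
 [192.6 185.4]]
crop 195 190
scene exp tip px [[205.9 194.2]
 [203.4 177.2]
 [202.3 169.3]]
crop 204 185
```

View pics/g.png

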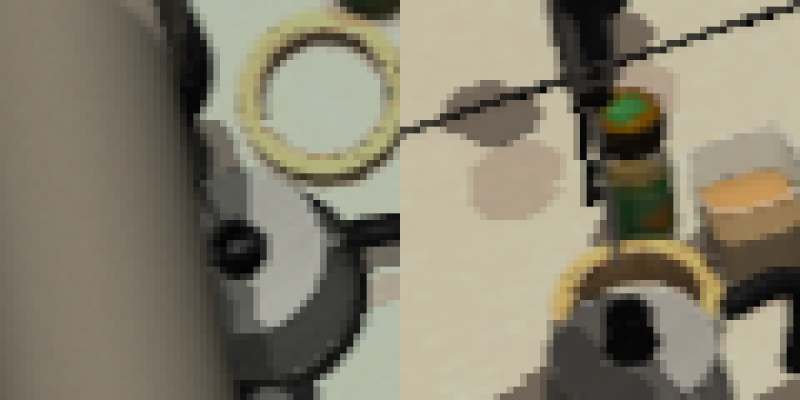

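Run:
```python
from h import *
np.set_printoptions(linewidth=250,suppress=True)
for n in('scene','top'):
    Z=np.load(f'p_{n}.npz');P=Z['P'];im=Z['im']
    m=(np.hypot(P[...,0]-556,P[...,1]-23)<22)&(P[...,2]>142)&(P[...,2]<270)
    print(n,m.sum())
    for v,u in np.argwhere(m):
        if P[v,u,2]<235: print(v,u,P[v,u].round(1),im[v,u].astype(int))
im=np.load('p_scene.npz')['im']
print(im.mean(2)[168:202:1,194:216].round().astype(int))
```

```text
scene 36
180 204 [555.1  23.4 234.3] [62 59 47]
181 203 [557.9  26.6 228.8] [64 62 52]
181 204 [555.1  23.9 229.9] [74 71 62]
182 204 [554.   24.7 226.5] [95 92 82]
183 204 [556.5  24.5 219.8] [51 48 45]
184 204 [556.1  25.2 215.7] [47 46 42]
185 204 [555.3  25.9 212. ] [117 114  99]
185 205 [556.   22.2 209.8] [61 60 53]
186 204 [557.8  25.7 205.2] [145 140 123]
186 205 [553.8  23.3 207.4] [63 61 54]
187 204 [554.8  27.1 203.5] [146 140 122]
187 205 [555.8  23.3 201. ] [62 60 53]
188 204 [558.3  26.6 195.7] [95 87 76]
188 205 [555.5  23.9 196.8] [65 61 55]
189 205 [554.9  24.6 192.9] [71 66 61]
190 205 [555.2  25.  188.1] [77 71 64]
191 205 [556.5  25.2 182.2] [107  95  70]
192 205 [557.9  25.3 176.3] [145 131  83]
193 205 [555.7  26.5 173.8] [138 113  76]
193 206 [555.2  23.  172.7] [94 80 62]
194 205 [555.6  27.  169.2] [88 70 50]
194 206 [554.7  23.7 168.5] [74 63 48]
top 10
190 195 [554.6  24.1 225.3] [45 45 42]
190 196 [571.   30.  160.4] [54 54 51]
191 195 [555.1  26.4 209.4] [59 57 54]
191 196 [555.   23.1 209. ] [53 52 50]
192 196 [554.9  25.  195.3] [68 67 64]
192 197 [556.
[... 2459 characters left out ...]
5 160 150 127  96  70  62  64  61  54  55  59  61  57  56  66]
 [185 185 186 186 179 165 146 148 118  53  61  63  62  61  60  56  52  55  57  54  52  55]
 [185 185 186 179 158 142 147 113  48  55  59  58  56  54  54  53  52  50  51  51  50  51]
 [183 184 185 173 159 153 123  76  58  55  54  52  67  93 103 119 131 130 129  98  57  51]
 [185 186 182 169 150 124  80  51  53  50  82 127 157 168 165 162 159 159 166 173 155 133]
 [186 186 176 161 158 146 102  51  49  56  75  84  86  73  60  78 129 153 153 152 152 156]
 [184 184 175 160 158 130  70 104 111  81  73  47  18  14  11  15  47 121 152 152 152 152]
 [185 184 171 155 144 108  78  82  83  83  62  20   7   7   7   6  19  63 127 152 151 152]]
```

The depth readings show the stem upright at about (556.5, 24) with its tip at about z 167. The knob axis is at (556.2, 22.4). I'll shift −1.2 in y, −0.3 in x, come down 25 and re-check.

Emit:
{"fn": "servo_tool", "kwargs": {
  "steps": [
    {"tx":-1.2,"ty":-0.3,"tz":0,"turn":0,"claw":-1},
    {"tx":0,"ty":0,"tz":8,"turn":0,"claw":-1},
    {"tx":0,"ty":0,"tz":10,"turn":0,"claw":-1},
    {"tx":0,"ty":0,"tz":7,"turn":0,"claw":-1},
    {"tx":0,"ty":0,"tz":0,"turn":0,"claw":-1},
    {"tx":0,"ty":0,"tz":0,"turn":0,"claw":-1},
    {"tx":0,"ty":0,"tz":0,"turn":0,"claw":-1}
  ],
  "newtons": 45
}}

```text
time: 19.65
ee_pos: [556.3, 21.6, 313.2]
tool_rot: [2.221, 2.221, 0.001]
wrist_force: [-0.3, -1.0, -0.8]
grip_width: 0.203
```

```bash
cat > s.py <<'E'
from h import *
def stem(lo,hi):
    print(manip.observe()['ee_pos'].round(1),manip.observe()['wrist_force'].round(2))
    for n in('scene','top'):
        im,P,ci=avg(n,10);np.savez('p_'+n,im=im,P=P)
        o=rays(ci,[[0,0]])[0]
        for a,b in((lo,(lo+hi)/2),((lo+hi)/2,hi),(lo,hi)):
            q=P[(np.hypot(P[...,0]-556,P[...,1]-23)<9)&(P[...,2]>a)&(P[...,2]<b)]
            if len(q)<2: continue
            c=q.mean(0); w=(c-o)[:2];w/=np.linalg.norm(w)
            print(n,'stem z',round(c[2]),len(q),'axis',(c[:2]+2*w).round(1),'minz',q[:,2].min().round(1))
        q=P[(np.hypot(P[...,0]-556,P[...,1]-23)<18)&(np.abs(P[...,2]-131)<5)]
        print(n,'knobtop bbox mid',((q.min(0)+q.max(0))/2).round(1),'mean',q.mean(0).round(1),len(q))
E
python3 -c "
from s import *
stem(145,205)"
```

```text
[556.3  21.6 313.2] [-0.29 -0.96 -0.81]
scene stem z 156 9 axis [557.3  23. ] minz 145.3
scene stem z 186 9 axis [558.2  23. ] minz 175.5
scene stem z 171 18 axis [557.8  23. ] minz 145.3
scene knobtop bbox mid [555.2  23.4 129.3] mean [554.7  24.  129.4] 26
top stem z 159 4 axis [557.   23.2] minz 146.1
top stem z 193 3 axis [557.1  22.9] minz 183.3
top stem z 174 7 axis [557.  23.] minz 146.1
top knobtop bbox mid [555.3  20.1 129.8] mean [554.1  18.9 131.3] 21
```

Stem at (557.4, 23.0) and knob at about (556.2, 22.5) in the same cameras, so I'll trim by −0.7 in x, −0.3 in y and go down in stages.

Emit:
{"fn": "servo_tool", "kwargs": {
  "steps": [
    {"tx":-0.3,"ty":-0.7,"tz":0,"turn":0,"claw":-1},
    {"tx":0,"ty":0,"tz":4,"turn":0,"claw":-1},
    {"tx":0,"ty":0,"tz":8,"turn":0,"claw":-1},
    {"tx":0,"ty":0,"tz":8,"turn":0,"claw":-1},
    {"tx":0,"ty":0,"tz":8,"turn":0,"claw":-1},
    {"tx":0,"ty":0,"tz":8,"turn":0,"claw":-1},
    {"tx":0,"ty":0,"tz":4,"turn":0,"claw":-1},
    {"tx":0,"ty":0,"tz":0,"turn":0,"claw":-1},
    {"tx":0,"ty":0,"tz":0,"turn":0,"claw":-1}
  ],
  "newtons": 45
}}

```text
time: 21.78
ee_pos: [555.6, 21.3, 273.1]
tool_rot: [2.221, 2.221, 0.001]
wrist_force: [0.4, -0.3, -0.5]
grip_width: 0.206
```

```bash
python3 -c "
from s import *
stem(140,205)"
```

```text
[555.6  21.3 273.1] [ 0.4  -0.27 -0.53]
scene stem z 155 9 axis [557.   22.8] minz 144.0
scene stem z 188 10 axis [556.7  22.8] minz 172.7
scene stem z 172 19 axis [556.9  22.8] minz 144.0
scene knobtop bbox mid [556.8  23.3 131.1] mean [554.9  24.4 129.5] 27
top knobtop bbox mid [555.6  16.4 129.6] mean [556.   15.5 131.4] 14
```

Centred within about 1 mm, no side force. Going the remaining 51 mm.

Emit:
{"fn": "servo_tool", "kwargs": {
  "steps": [
    {"tx":-0.2,"ty":-0.3,"tz":3,"turn":0,"claw":-1},
    {"tx":0,"ty":0,"tz":7,"turn":0,"claw":-1},
    {"tx":0,"ty":0,"tz":8,"turn":0,"claw":-1},
    {"tx":0,"ty":0,"tz":8,"turn":0,"claw":-1},
    {"tx":0,"ty":0,"tz":8,"turn":0,"claw":-1},
    {"tx":0,"ty":0,"tz":8,"turn":0,"claw":-1},
    {"tx":0,"ty":0,"tz":6,"turn":0,"claw":-1},
    {"tx":0,"ty":0,"tz":2.5,"turn":0,"claw":-1},
    {"tx":0,"ty":0,"tz":0,"turn":0,"claw":-1},
    {"tx":0,"ty":0,"tz":0,"turn":0,"claw":-1}
  ],
  "newtons": 45
}}

```text
time: 24.02
ee_pos: [555.3, 21.0, 222.6]
tool_rot: [2.221, 2.221, 0.001]
wrist_force: [0.3, 0.3, -0.0]
grip_width: 0.2
```

Run:
```python
from s import *
stem(140,164)
ci=manip.camera_info('scene');Z=np.load('p_scene.npz');im,P=Z['im'],Z['P']
u,v=proj(ci,[[556,22,145]])[0].astype(int)
cv2.imwrite('pics/k.png',cv2.resize(im[v-25:v+25,u-25:u+25,::-1].astype(np.uint8),(600,600),interpolation=3))
q=P[(np.hypot(P[...,0]-556,P[...,1]-22)<16)&(P[...,2]>140)]
print(u,v,im.mean(2)[v-12:v+14,u-8:u+9].round().astype(int))
# collar underside height: widths by z
for a in range(136,190,4):
    w=P[(np.hypot(P[...,0]-556,P[...,1]-22)<20)&(P[...,2]>=a)&(P[...,2]<a+4)]
    if len(w):print(a,len(w),np.ptp(w[:,1]).round(),w.mean(0).round(1))
```

```text
[555.3  21.  222.6] [ 0.31  0.34 -0.03]
scene stem z 148 3 axis [557.6  22.6] minz 142.5
scene stem z 156 2 axis [555.4  21.2] minz 153.6
scene stem z 151 5 axis [556.7  22. ] minz 142.5
scene knobtop bbox mid [556.   23.4 130. ] mean [554.9  24.1 129.4] 29
top knobtop bbox mid [556.8  10.8 130.3] mean [556.5  11.7 131.3] 5
207 198 [[182 181 132  44  51  46  25  13  12  15  38  45  41  42  40  35 141]
 [182 182 148  79  47  46  26  12  13  13  38  47  44  43  41  35 114]
 [183 183 149  79  45  47  30  14  13  13  33  40  39  41  38  35 114]
 [184 185 160  95  45  49  33  13  12  12  33  36  32  32  33  43 133]
 [182 182 164 105  44  55  41  22  25  39  46  36  46  58  57  69 123]
 [182 182 181 130  40  47  47  32  10  24  38  70 131 157 157 146 152]
 [182 181 181 145  77  43  42  36  26  35  40  71 124 144 151 155 152]
 [182 176 165 159 116  42  42  40  31  17  24  46  65  65  75 109 140]
 [175 163 158 149 108  48  19  12   9   7  14  42  58  61  56  55  65]
 [163 144 146 117  51  35   8   7   7   6  29  47  54  56  54  50  54]
 [140 145 111  47  54  51  36  33  33  43  52  51  49  5
[... 746 characters left out ...]
  39   8   8   7   7   7   7   7  45  72  81 125]
 [ 72  59  58  58  58  46  21   8   8   7   7   8  23  47  71  80  81]
 [ 59  58  58  58  58  58  51  33  20  21  28  32  47  57  57  71  80]
 [ 58  58  58  58  58  59  59  58  58  58  58  57  57  57  57  72  82]
 [ 59  58  58  58  59  59  59  59  59  59  58  57  57  57  58  59  72]]
136 1 0.0 [553.7  23.5 139.7]
140 1 0.0 [555.6  22.5 142.5]
148 2 2.0 [555.7  23.4 150.3]
152 1 0.0 [554.   21.9 153.6]
156 1 0.0 [553.   21.6 159.2]
164 2 7.0 [548.4  22.7 166.2]
168 6 19.0 [548.9  23.2 170.8]
172 4 10.0 [547.6  23.9 174.6]
176 3 14.0 [548.5  23.9 177.1]
180 8 26.0 [549.4  24.8 181.4]
184 8 23.0 [548.4  23.2 186.3]
188 4 19.0 [546.6  24.4 190.1]
```

View pics/k.png

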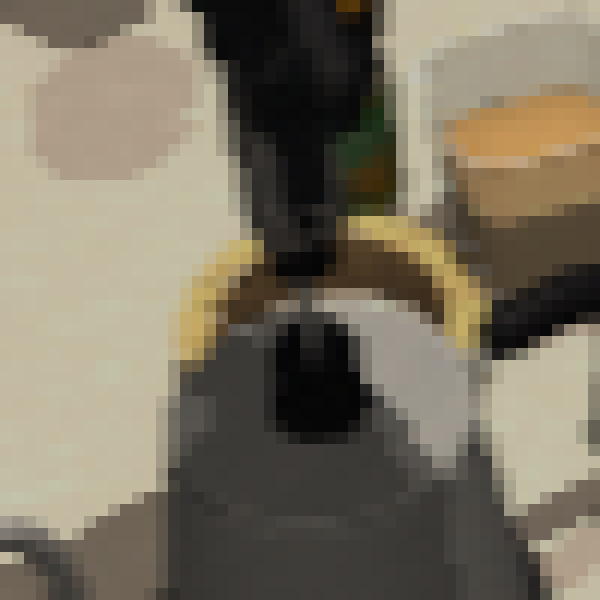

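The last picture shows the stem entering the middle of the knob's mouth at column 198.5, with the mouth centre at about 198.3. Depth puts the stem axis at (556.7, 22.4) and the knob at (556.2, 22.5). The collar's underside is at about z 166, so the ring is at about 131, level with the knob's top. Handing in.

```bash
python3 -c "
from h import *
o=manip.observe();print(o['ee_pos'],o['wrist_force'],np.abs(o['qd']).max(),o['grip_width'],o['time']);print(manip.sign_off())"
```

```text
[555.06961289  20.9801757  222.27802995] [-0.0324621  -0.00740126  0.11173808] 0.0010091290491246398 0.20647510450107198 25.025
the job is handed in; nothing more can be done
None
```

I set the lid on the kettle, and the probe is held with its stem through the lid knob. I handed the job in at about 25 s of the 72 s allowed; hand-in gives no verdict.

- **Lid:** I lowered it by its black knob until it met the rim with about 10 N, then let go. Afterwards both cameras showed it level, with the knob's top at z of about 130 mm (131 expected) and its centre within about 1 mm of the mouth's.
- **Probe:** It is held upright, with the stem about 1 mm or less from the bore's axis. The collar's underside is at about 166 mm, which puts the ring at about 131 mm, level with the knob's top.
- **Contact:** The side force on the wrist stayed at or below about 1 N during lowering and was near zero at hand-in, with the arm still. I saw no sign of the probe touching the knob or kettle.

**Disagreements:**
- At the end the cameras put the stem about 1.5 mm from the gripper's own reading in x and in y. That is within the calibration error, and I went by the cameras.
- The top camera's view was blocked by the arm at the end, so the last centring check rests on the scene camera alone.

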